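Lock a fluid bottle in its cradle and take off its safety cap

TASK

Swing the cradle's keeper bar fully shut until it clicks into its detent, so that the square bottle is locked in; then press the bottle's push-and-turn cap down, twist it counter-clockwise (seen from above) while pressing until it is free, and lift it straight up. Finish while still holding the cap, upright and still, about 10 cm above the bottle's mouth: do not put it down or let go. The bottle stays seated in the shut cradle, and everything else on the table stays where it is.

Things in the scene. Friction and masses are not known exactly. Their poses are not given: they have to be found in the camera images.
- cradle: aluminium bottle cradle fixed to the table, base plate 140 x 160 x 12 mm; origin on the table (z = 0) under the centre of the bottle's pocket, z up. Walls 8 mm thick, up to 42 mm above the table, on its -x, +y and -y sides; the open +x side is closed by the keeper bar, which when shut runs along the cradle's y, 60 mm out on +x
- keeper (a joint): steel keeper bar, 12 x 12 mm, centre line 51 mm above the table, swings level about an upright pin; 0 = shut (stop), grows as it opens, to 1.6 rad; at q it points from the hinge along (sin q, cos q) in the cradle's x, y. Moves easily and stays put, but a spring ball resists in the last 0.11 rad (about 5 N at the handle) and snaps it shut past 0.05
- keeper_handle (a point): middle of the grip length of the upright round steel handle on the keeper bar: diameter 14 mm, rising from 57 mm to 110 mm above the table, 105 mm from the hinge axis; this point is 88 mm above the table
- keeper_hinge (a point): point on the hinge axis, at (60, -62) mm in the cradle's x, y, 51 mm above the table
- bottle: squat SQUARE white plastic bottle, 70 x 70 mm, standing loose in the cradle's pocket (1.5 mm play), which keeps it from turning. Origin: centre of its underside, 12 mm above the table; z up. Shoulder 68 mm above the table, with a low cone (60 mm wide, up to 73 mm) round the neck; the cap's top is at 116 mm
- cap_center (a point): centre (half-way up) of the bottle's round black ribbed cap: diameter 52 mm, height 28 mm, about 35 g, 90 mm above the bottle's underside when locked (102 mm above the table, lower edge at 88 mm); z up, x along the bottle's x when locked
- cap_top (a point): centre of the cap's top face, 116 mm above the table when locked. Lugs inside lock the cap; a spring pushes it up (5 N at rest, 10 N fully down). Pressed 3 mm it clears the locks (hard stop at 5.5 mm); kept pressed it turns counter-clockwise from above, is free at 50 to 68 degrees (stop about 70) and lifts straight off. Unpressed it turns only some 6 degrees
- strap: loose slotted steel clamp strap, 90 x 34 x 16 mm, lying flat; bystander; origin at the centre of its underside
- stud: loose upright clamping stud with brass hex nut on a T-nut, 52 mm tall, foot 30 x 26 mm; bystander; origin at the centre of its underside
- gauge_block: loose steel block with holes, 75 x 50 x 25 mm; bystander; origin at the centre of its underside
- brass_screw: loose brass thumb screw standing on its 28 mm head, 45 mm tall; bystander; origin at the centre of its underside
- oil_bottle: loose slim ROUND white bottle, 48 mm diameter, 125 mm tall, with a narrow cap; bystander, not the one to open; origin at the centre of its underside
- wrench: loose steel wrench, 190 mm long, lying; bystander; origin at the centre of its underside
- workpiece: loose brass-faced plywood plate, 150 x 110 x 9 mm, lying; bystander; origin at the centre of its underside
Things that resemble listed ones, but are neither listed nor needed, are in the scene too. What is shaped like the part that bears cap_center but purple is not meant. What is shaped like the cradle but pink is not meant.

How it is judged:
By the outcome, as a careful person would: the job done as asked, in the order asked, and still so for the second after the job is handed in, while the arm keeps its last pose, push and grip.
It also fails if it takes over 51 s, if anything falls off the work surface, if the arm or the gripper's body presses on something with over 40 N, if the wrist force passes 120 N, or if a joint passes its speed limit or range.

ROBOT

A 7-joint arm with a two-finger parallel gripper is mounted at the origin on the work surface. World frame = base frame: x ahead of the robot, y to its left, z up, the work surface at z = 0. Lengths are in mm, angles in rad, forces in N, time in s.
With the tool pointing down it reaches from about 400 to 875 mm from the base axis. Payload 19.3 kg.
Tool frame: the origin (TCP) lies at the very end of the fingers, on their centre line; the grasp point (between the pads) lies 19 mm behind it; z points along the fingers, y is the line along which they close (so a half turn about z gives the same grasp; the last joint's range is limited). The gripper opens to 85 mm and grips with 20 to 120 N. Pads are 22 mm wide; open, the fingers measure 114 mm over their backs; the gripper's body (76 mm by 85 mm) begins 54 mm behind the grasp point. The pads swing forward as they close: fully open they stand 13 mm farther back than shut.
Start: joints at [-1.296, 0.521, -0.036, 1.599, 0.021, 1.021, -0.113], TCP at [211.273, 588.199, 231.291] pointing down, gripper open.
Joint ranges: [-2.91, 2.91], [-0.3, 2.13], [-1.5, 1.42], [0.17, 2.43], [-1.26, 4.41], [0.16, 1.93], [-2.52, 2.52]. Speed limits (rad/s): [1.89, 1.89, 2.39, 2.39, 3.01, 3.01, 3.01].

INTERFACE

Orientations are given as a unit quaternion [w, x, y, z].
In Python, from plant import env, vision, search_frame, landmark_of gives the robot as it stands.
- The arm moves only by the tool carry_out, never from a script. Its argument "deltas" is one flat list of numbers, 4 for each row, row after row: the shift along the tool's x, y, z in mm, then the turn about the tool's z in rad. In form: [x, y, z, yaw, x, y, z, yaw, ...]. A call has 1 to 12 rows; each row shifts and turns the commanded pose from where the row before left it, along the tool's axes as they then stand; what a row does not reach is not made up. A row lasts 1/8 s, in which the tool goes at most 62.5 mm and 10.7 degrees, less where a joint would pass 70% of its speed; a pose out of reach is approached as far as the arm can. A call with a gripper value outside its range is refused whole. "grip" is the finger opening in mm, from 0 to 85.4, set as the call begins (left out, the last holds). The fingers move at their own pace and stop on an object; "squeeze" is the grip in N (left out, the last holds). Time passes only in rows, so rows that do not move let the fingers close. It gives the time, the measured TCP pose, the force, the opening and the grip force at its end, in the units of the state.
- env.sense(): the state, without advancing time (a new reading comes with each control period).
- vision.camera(name): name is "scene" or "side" or "wrist"; returns (picture, depth): 480x640x3 uint8, blue, green, red; 480x640 float32, mm along the optical axis (not along the pixel's ray), 0 where there is no reading.
- vision.camera_info(name): a dict with "camera_matrix" (3x3 intrinsics, pixels), "dist" ([k1, k2, p1, p2, k3] as OpenCV has them; the pictures are not rectified), "R" (3x3) and "t" (3): a world point X has camera coordinates R X + t. Camera axes: x right, y down, z forward; pixel columns grow to the right and rows downward; lengths in mm; the calibration is good to about 2 mm. A picture is of the moment at which its call begins: read the wrist's pose just before it. camera_info takes no time and is no camera call; for the wrist camera it gives the pose at the moment of the call.
- env.hand_in(): hands the job in; it is judged then, once.
Trained networks look in the newest picture that a camera, given by its name, has taken for a name from the list of things; names that differ only in an ending like _2 or _b are one class to them, and where a whole thing is asked for, a point or a joint stands for the part that bears it (a point fixed in the world has none). Each returns a list of dicts, best first, with "confidence" (0 to 1); they miss things now and then, are a little off and sometimes report something else, mostly with a low value. They report only what shows in the picture. A call takes as long as a camera call. They do not tell look-alikes from the thing itself.
- search_frame(camera, target): "location" ([row, column] in pixels, amid what is visible of it).
- landmark_of(camera, target): "location" ([row, column] in pixels: a listed point, or the origin of a listed thing).
The state is a dict: "clock": time; "q": joint angles; "joint_velocities": joint speeds; "effort": joint torques, N m; "position": TCP position; "eef_rot": TCP orientation; "wrist_force": force on the tool from outside, world axes, zero at the start; "wrist_torque": the same for the moment, N m; "grip_width": opening from 0.0 (shut) to 1.0 (fully open); "finger_force": force on a finger pad.
Only numpy, scipy, OpenCV 4.12 (cv2) and the standard library are available. Lean on these libraries where they do the work, as an engineer would, in place of code of your own. Each camera call takes 0.05 s, during which the arm holds its last target. There are 200 camera calls.

## Working session

There is one attempt and no reset: what is moved stays moved. The work goes in short steps, Python scripts to look and compute and a tool call to move; the robot and the scene stay as the last step left them, time stands still between calls to the robot, and variables do not carry over. Pictures are saved under pics/ and viewed, at most 10 in all, crops included, and the job is handed in when it is done.

Besides the shell and the picture viewer there is one more tool, called after ">>>" as name(argument=value, ...) on one line, values as JSON. carry_out: Moves the arm, as the interface text tells. Its arguments: {"type":"object","properties":{"deltas":{"type":"array"},"grip":{"type":"number"},"squeeze":{"type":"number"}},"required":["deltas"]}

```bash
mkdir -p pics
cat > h.py <<'E'
import numpy as np, cv2
from plant import env, vision, search_frame, landmark_of
def cam(n):
    i=vision.camera_info(n); return np.array(i["camera_matrix"],float),np.array(i["dist"],float),np.array(i["R"],float),np.array(i["t"],float)
def ray(n,rc,c=None):
    K,d,R,t=c or cam(n)
    u=cv2.undistortPoints(np.array([[[rc[1],rc[0]]]],float),K,d)[0,0]
    return -R.T@t, R.T@np.array([u[0],u[1],1.])
def at_z(n,rc,z,c=None):
    o,v=ray(n,rc,c); return o+v*(z-o[2])/v[2]
def at_d(n,rc,D,c=None):
    o,v=ray(n,rc,c); return o+v*D
def proj(n,X,c=None):
    K,d,R,t=c or cam(n)
    return cv2.projectPoints(np.array(X,float).reshape(-1,1,3),cv2.Rodrigues(R)[0],t,K,d)[0][:,0,::-1]
E
python3 - <<'E'
from h import *
s=env.sense(); print(s)
for n in ("scene","side"):
    p,D=vision.camera(n); cv2.imwrite(f"pics/{n}0.png",p); np.save(f"pics/{n}0.npy",D)
    K,d,R,t=cam(n); print(n,(-R.T@t).round(),R[2].round(2))
    for k,z in (("cradle",0),("keeper_handle",88),("keeper_hinge",51),("cap_top",116),("bottle",12)):
        for r in landmark_of(n,k)[:3]:
            print(k,np.round(r["location"]),round(r["confidence"],2),at_z(n,r["location"],z).round())
E
```

```text
{'clock': 0.0, 'q': array([-1.29622712,  0.52201643, -0.03633906,  1.59995996,  0.0212352 ,
        1.02112036, -0.11280063]), 'joint_velocities': array([-7.69284705e-05, -3.12500152e-04, -7.08970912e-04,  9.55008371e-04,
       -4.52265614e-04,  1.86936551e-03, -4.02544504e-04]), 'effort': array([-2.66603292e-04, -9.27129579e+01,  1.97976306e+00, -3.69905806e+01,
        1.78505917e-02,  8.57281761e-03, -8.97600074e-07]), 'position': array([211.16529114, 587.90615732, 230.74131776]), 'eef_rot': array([-4.44449142e-05,  1.71523671e-01,  9.85179840e-01, -5.57287790e-04]), 'wrist_force': array([ 0.37268735,  0.31806586, -0.47430691]), 'wrist_torque': array([-0.00429498,  0.0157559 , -0.03512548]), 'finger_force': 0.0, 'grip_width': 1.0020431068431426}
scene [1194. -106. 1189.] [-0.54  0.05 -0.84]
cradle [203. 249.] 0.91 [ 263. -202.    0.]
cradle [272. 318.] 0.68 [497. -39.   0.]
cradle [277. 512.] 0.19 [565. 445.   0.]
keeper_handle [304. 318.] 0.92 [630. -51.  88.]
keeper_handle [198. 265.] 0.91 [ 319. -155.   88.]
keeper_hinge [281. 290.] 0.98 [ 544. -109.   51.]
keeper_hinge [208. 223.] 0.76 [ 311. -266.   51.]
cap_top [243. 314.] 0.68 [487. -46. 116.]
cap_top [224. 323.] 0.57 [437. -20. 116.]
bottle [265. 315.] 0.64 [485. -45.  12.]
side [ 356. 1005. 1017.] [ 0.09 -0.75 -0.66]
cradle [255. 309.] 0.77 [499. -48.   0.]
cradle [220. 401.] 0.68 [ 266. -205.    0.]
cradle [153. 301.] 0.34 [ 573. -500.    0.]
keeper_handle [202. 380.] 0.7 [ 326. -163.   88.]
keeper_handle [227. 256.] 0.69 [626. -44.  88.]
keeper_handle [294. 222.] 0.24 [660. 181.  88.]
keeper_hinge [220. 290.] 0.58 [ 554. -119.   51.]
keeper_hinge [189. 384.] 0.57 [ 317. -267.   51.]
cap_top [255. 357.] 0.95 [375.  65. 116.]
cap_top [302. 300.] 0.74 [486. 212. 116.]
cap_top [223. 308.] 0.63 [495. -36. 116.]
bottle [254. 311.] 0.77 [493. -41.  12.]
bottle [221. 292.] 0.35 [ 556. -163.   12.]
```

View pics/scene0.png

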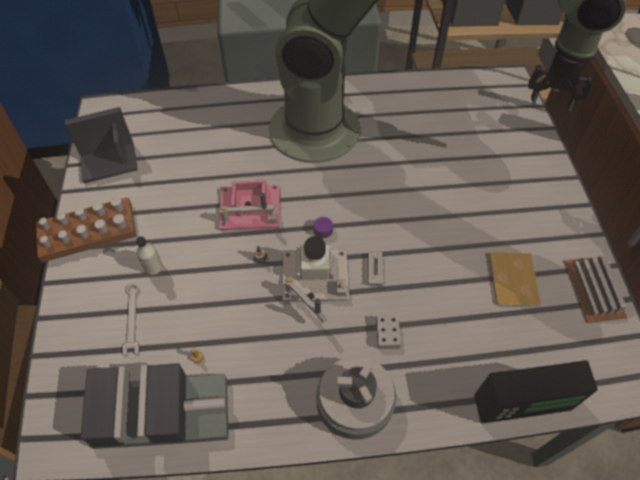

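View pics/side0.png

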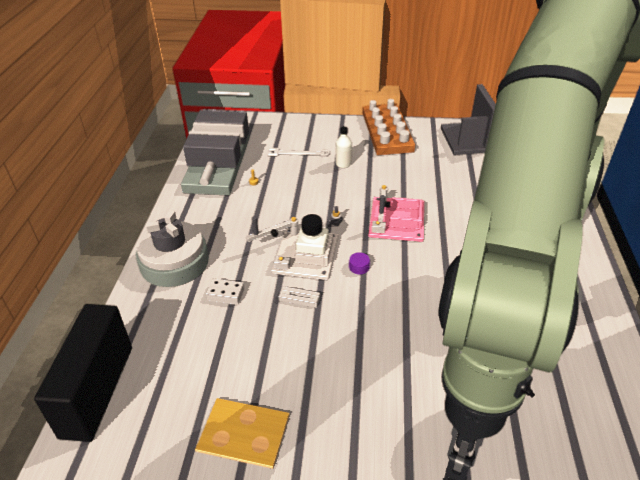

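The scene picture shows these candidates:
- **Cradles:** the aluminium one at about (272,318) has a white square bottle, black cap (245,314) and open keeper with its handle at (304,318). The pink look-alike is at (203,249), so I reject it.
- **Caps:** the black cap is on the bottle. The loose purple one at (226,323) and the oil bottle at (258,148) are rejected.

The side picture agrees: aluminium cradle (255,309), pink (218,400), purple (263,359). I choose the aluminium cradle and will check it with a close wrist view.

Run:
```python
from h import *
from scipy.spatial.transform import Rotation as Ro
s=env.sense(); R=Ro.from_quat(s["eef_rot"],scalar_first=True).as_matrix()
K,d,Rc,t=cam("wrist"); print("cam in tool",R.T@(-Rc.T@t-s["position"]),(Rc@R).round(2),K[0,0])
print(R.T@(np.array([540,-60,380])-s["position"]))
```

```text
cam in tool [  80.25787961   -0.22702559 -142.70448972] [[ 0.    1.   -0.  ]
 [-0.95  0.   -0.31]
 [-0.31  0.    0.95]] 349.94340264145825
[-528.5135459  -498.89129852 -148.6965666 ]
```

>>> carry_out(deltas=[-41, -42, -13, 0, -41, -42, -13, 0, -41, -42, -13, 0, -41, -42, -13, 0, -41, -42, -13, 0, -41, -42, -13, 0, -41, -42, -13, 0, -41, -42, -13, 0, -41, -42, -13, 0, -41, -42, -13, 0, -41, -42, -13, 0, -41, -42, -13, 0], grip=45)

```text
clock: 2.1
position: [504.4, -54.2, 388.1]
eef_rot: [0.0, 0.171, 0.985, 0.0]
wrist_force: [1.3, 1.6, 0.3]
grip_width: 0.526
finger_force: 0.0
```

>>> carry_out(deltas=[0, 0, 0, 0, 0, 0, 0, 0])

```text
clock: 2.35
position: [503.7, -52.1, 387.1]
eef_rot: [-0.0, 0.172, 0.985, 0.0]
wrist_force: [0.1, 0.9, 0.1]
grip_width: 0.529
finger_force: 0.0
```

```bash
cat > look.py <<'E'
from h import *
import sys
from scipy.spatial.transform import Rotation as Ro
def look(tag):
    s=env.sense(); c=cam("wrist"); p,D=vision.camera("wrist"); cv2.imwrite(f"pics/{tag}.png",p)
    np.savez(f"pics/{tag}.npz",D=D,K=c[0],d=c[1],R=c[2],t=c[3])
    print(s["clock"],s["position"].round(1),s["eef_rot"].round(3),"q7",s["q"].round(2))
    for k,z in (("cradle",0),("keeper_handle",88),("keeper_hinge",51),("cap_top",116),("cap_center",102)):
        for r in landmark_of("wrist",k)[:2]:
            print(k,np.round(r["location"]),round(r["confidence"],2),at_z("wrist",r["location"],z,c).round(1))
if __name__=="__main__": look(sys.argv[1])
E
python3 look.py w1
```

```text
2.35 [503.7 -52.1 387.1] [-0.     0.172  0.985  0.   ] q7 [-0.34  0.2   0.4   1.7  -0.08  1.26  1.3 ]
cradle [ 59. 155.] 0.94 [ 263.3 -204.     0. ]
keeper_handle [281. 346.] 0.96 [630.8 -54.3  88. ]
keeper_handle [ 82. 176.] 0.75 [ 322.1 -161.6   88. ]
keeper_hinge [117. 116.] 0.81 [ 323.  -268.6   51. ]
keeper_hinge [232. 287.] 0.75 [ 546.9 -111.8   51. ]
cap_top [186. 318.] 0.93 [491.1 -45.7 116. ]
cap_top [ 84. 308.] 0.8 [381.9 -17.5 116. ]
cap_center [185. 317.] 0.97 [491.9 -46.2 102. ]
cap_center [ 87. 311.] 0.73 [383.8 -14.9 102. ]
```

View pics/w1.png

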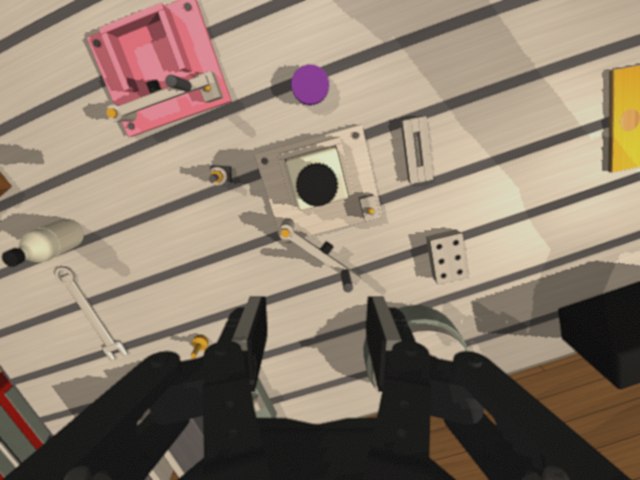

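The close view confirms it: the aluminium cradle holds the white square bottle with its black cap at (185,317). The keeper hinge is at (232,287), the handle at (280,347), and the purple cap is at (84,310) and the pink cradle near (70,160). I'll refine the positions from the depth image.

```bash
cat > cloud.py <<'E'
from h import *
def cloud(tag):
    f=np.load(f"pics/{tag}.npz"); D=f["D"]; R,t=f["R"],f["t"]
    v,u=np.mgrid[:480,:640]
    n=cv2.undistortPoints(np.stack([u,v],-1).reshape(-1,1,2).astype(float),f["K"],f["d"])[:,0]
    P=np.c_[n,np.ones(len(n))]*D.reshape(-1,1)
    W=(P-t)@R; return W[D.ravel()>0]
E
python3 - <<'E'
from cloud import *
W=cloud("w1"); 
def sel(c,r,z0,z1): return W[(np.hypot(*(W[:,:2]-c).T)<r)&(W[:,2]>z0)&(W[:,2]<z1)]
print("table z",np.median(W[(abs(W[:,2])<15)][:,2]))
C=sel((490,-45),45,108,125); (x,y),r=cv2.minEnclosingCircle(C[:,:2].astype(np.float32)); print("cap",x,y,r,np.median(C[:,2]),C[:,:2].mean(0))
B=sel((490,-45),60,62,77); print("shoulder",cv2.minAreaRect(B[:,:2].astype(np.float32)),np.median(B[:,2]))
Wl=sel((490,-45),75,36,47); print("walls",cv2.minAreaRect(Wl[:,:2].astype(np.float32)),len(Wl))
H=sel((630,-52),25,66,118); print("handle",len(H),H.mean(0),H.min(0),H.max(0)); T=H[H[:,2]>103]; print("top",len(T),T.mean(0))
K=sel((590,-80),75,53,62); l=cv2.fitLine(K[:,:2].astype(np.float32),cv2.DIST_HUBER,0,.01,.01).ravel(); print("bar",len(K),l,np.degrees(np.arctan2(l[1],l[0])),K.mean(0))
B2=sel((490,-45),140,8,16); print("base",cv2.minAreaRect(B2[:,:2].astype(np.float32)))
E
```

```text
table z 0.8253906439112759
cap 489.8267822265625 -46.28327178955078 25.89808464050293 116.12543463832057 [489.06844168 -45.8417045 ]
shoulder ((489.9887390136719, -46.158119201660156), (70.0531997680664, 70.50843048095703), 85.63809204101562) 67.71578240371859
walls ((485.28424072265625, -45.70627212524414), (89.56429290771484, 80.25825500488281), 85.7145767211914) 1007
handle 203 [628.24802696 -52.69704146  96.54024047] [623.88665063 -60.00242482  66.47661544] [638.56379346 -46.28755183 111.73366691]
top 95 [630.38187835 -53.03218476 109.31189792]
bar 857 [ 8.2232493e-01  5.6901824e-01  5.9010699e+02 -7.9035233e+01] 34.681793 [588.07625492 -79.93056475  57.1230407 ]
base ((489.4873046875, -31.116500854492188), (216.79183959960938, 247.42449951171875), 23.349185943603516)
```

>>> carry_out(deltas=[0, 0, 11, 0.182, 0, 0, 11, 0.182, 0, 0, 11, 0.182, 0, 0, 11, 0.182, 0, 0, 11, 0.182, 0, 0, 11, 0.182, 0, 0, 11, 0.182, 0, 0, 11, 0.182, 0, 0, 11, 0.182, 0, 0, 11, 0.182, 0, 0, 11, 0.182, 0, 0, 11, 0.182])

```text
clock: 4.15
position: [503.9, -52.0, 255.0]
eef_rot: [-0.0, 0.954, 0.299, 0.0]
wrist_force: [0.6, 0.5, -0.4]
grip_width: 0.524
finger_force: 0.0
```

```bash
cat > go.py <<'E'
import sys
from h import *
from scipy.spatial.transform import Rotation as Ro
s=env.sense(); R=Ro.from_quat(s["eef_rot"],scalar_first=True).as_matrix()
print(s["clock"],s["position"].round(1),"q",s["q"].round(2),"yang",np.degrees(np.arctan2(R[1,1],R[0,1])).round(1),"F",s["wrist_force"].round(1))
if len(sys.argv)>3: print("delta tool",(R.T@(np.array(sys.argv[1:4],float)-s["position"])).round(1))
E
python3 go.py 631 -52.7 150
```

```text
4.15 [503.9 -52.  255. ] q [-0.6   0.39  0.77  1.91 -0.33  0.97 -0.64] yang -55.2 F [ 0.6  0.5 -0.4]
delta tool [103.9  73.1 105. ]
```

>>> carry_out(deltas=[26, 18.3, 20, 0, 26, 18.3, 25, 0, 26, 18.3, 30, 0, 26, 18.3, 30, 0, 0, 0, 0, 0, 0, 0, 0, 0])

```text
clock: 4.9
position: [630.7, -52.6, 150.7]
eef_rot: [0.0, 0.953, 0.302, -0.0]
wrist_force: [-0.6, -0.3, 0.3]
grip_width: 0.526
finger_force: 0.0
```

```bash
python3 go.py 631 -52.7 76
python3 - <<'E'
from h import *
p,D=vision.camera("wrist"); cv2.imwrite("pics/w2.png",p)
E
```

```text
4.9 [630.7 -52.6 150.7] q [-0.41  0.72  0.63  1.67 -0.51  0.92 -0.54] yang -54.9 F [-0.6 -0.3  0.3]
delta tool [ 0.2  0.2 74.7]
```

View pics/w2.png

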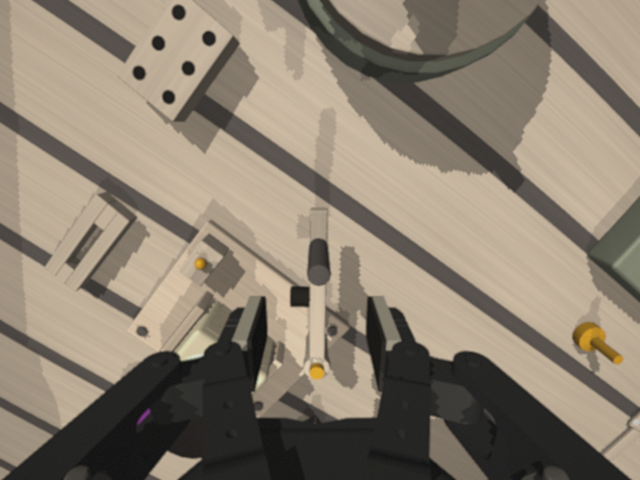

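The handle at (255,318) lies midway between the open fingers and the hinge is at (372,318), so I descend and close.

>>> carry_out(deltas=[0, 0, 25, 0, 0, 0, 25, 0, 0, 0, 24, 0, 0, 0, 0, 0])

```text
clock: 5.45
position: [630.3, -52.2, 76.3]
eef_rot: [-0.0, 0.953, 0.302, -0.0]
wrist_force: [0.6, 0.3, 1.3]
grip_width: 0.526
finger_force: 0.0
```

>>> carry_out(deltas=[0, 0, 0, 0, 0, 0, 0, 0, 0, 0, 0, 0, 0, 0, 0, 0], grip=5, squeeze=30)

```text
clock: 5.95
position: [631.9, -52.7, 77.7]
eef_rot: [0.0, 0.953, 0.302, 0.001]
wrist_force: [-0.6, 0.5, 9.9]
grip_width: 0.155
finger_force: 29.6
```

```bash
python3 go.py
```

```text
5.95 [631.9 -52.7  77.7] q [-0.37  0.81  0.56  1.71 -0.57  0.79 -0.49] yang -54.9 F [-0.6  0.5  9.9]
```

>>> carry_out(deltas=[-0.4, -9.3, 0, -0.089, -0.4, -9.3, 0, -0.089, -0.4, -9.3, 0, -0.089, -0.4, -9.3, 0, -0.089, -0.4, -9.3, 0, -0.089, 0, 0, 0, 0])

```text
clock: 6.7
position: [597.4, -21.1, 77.7]
eef_rot: [0.0, 0.863, 0.505, 0.001]
wrist_force: [-0.2, 0.3, 7.1]
grip_width: 0.157
finger_force: 29.4
```

```bash
cat > arc.py <<'E'
from h import *
s=env.sense(); d=s["position"][:2]-[545.2,-112.3]
a=np.degrees(np.arctan2(d[1],d[0])); print("r",np.hypot(*d),"q est deg",85.7-a,s["wrist_force"].round(1),s["finger_force"])
E
python3 arc.py; python3 go.py 553.1 -7.6 77
```

```text
r 105.04998358622609 q est deg 25.488919138817735 [-0.2  0.3  7.1] 29.42559689283371
6.7 [597.4 -21.1  77.7] q [-0.36  0.73  0.45  1.81 -0.46  0.71 -0.17] yang -29.3 F [-0.2  0.3  7.1]
delta tool [ -9.9 -45.2   0.7]
```

>>> carry_out(deltas=[-0.4, -9.3, 0, -0.089, -0.4, -9.3, 0, -0.089, -0.4, -9.3, 0, -0.089, -0.4, -9.3, 0, -0.089, -0.4, -9.3, 0, -0.089, 0, 0, 0, 0, 0, 0, 0, 0])

```text
clock: 7.58
position: [553.2, -7.6, 77.6]
eef_rot: [0.0, 0.731, 0.683, 0.001]
wrist_force: [-3.8, 3.4, 14.4]
grip_width: 0.155
finger_force: 30.6
```

```bash
python3 arc.py; python3 go.py 553.1 -7.6 77
```

```text
r 105.05418150786869 q est deg 0.09221728522636852 [-3.8  3.4 14.4] 30.632643699645996
7.575 [553.2  -7.6  77.6] q [-0.32  0.65  0.32  1.92 -0.34  0.62  0.15] yang -3.9 F [-3.8  3.4 14.4]
delta tool [-0.1 -0.1  0.6]
```

>>> carry_out(deltas=[0, -1.5, 0, 0, 0, 0, 0, 0])

```text
clock: 7.82
position: [553.2, -7.6, 77.8]
eef_rot: [0.001, 0.731, 0.683, 0.002]
wrist_force: [4.8, 3.9, 7.9]
grip_width: 0.15
finger_force: 30.0
```

```bash
python3 arc.py
```

```text
r 105.05041854773384 q est deg 0.054412386861812934 [4.8 3.9 7.9] 30.011586248874664
```

>>> carry_out(deltas=[0, -1.5, 0, 0, 0, 0, 0, 0])

```text
clock: 8.07
position: [553.0, -7.6, 77.9]
eef_rot: [0.002, 0.731, 0.683, 0.003]
wrist_force: [13.8, 2.7, -0.3]
grip_width: 0.151
finger_force: 29.7
```

```bash
python3 arc.py
```

```text
r 105.00874348309252 q est deg -0.03015323341247722 [13.8  2.7 -0.3] 29.728808999061584
```

>>> carry_out(deltas=[0, 2, 0, 0, 0, 0, 0, 0, 0, 0, 0, 0, 0, 0, 0, 0], grip=40)

```text
clock: 8.57
position: [551.5, -8.2, 76.3]
eef_rot: [-0.0, 0.731, 0.683, -0.0]
wrist_force: [-0.3, 0.7, 0.4]
grip_width: 0.471
finger_force: 0.0
```

>>> carry_out(deltas=[0, 0, -35, 0, 0, 0, -35, 0, 0, 0, -35, 0, 0, 0, -35, 0, 0, 0, -35, 0, 0, 0, -35, 0, 0, 0, 0, 0], grip=85)

```text
clock: 9.45
position: [552.5, -8.2, 288.5]
eef_rot: [0.001, 0.731, 0.683, 0.002]
wrist_force: [0.2, -0.9, -0.3]
grip_width: 0.992
finger_force: 0.0
```

```bash
python3 look.py w3; python3 go.py 490 -46 200
python3 - <<'E'
from cloud import *
W=cloud("w3")
def sel(c,r,z0,z1): return W[(np.hypot(*(W[:,:2]-c).T)<r)&(W[:,2]>z0)&(W[:,2]<z1)]
C=sel((490,-45),45,108,125)
if len(C)>20: print("cap",len(C),cv2.minEnclosingCircle(C[:,:2].astype(np.float32)),np.median(C[:,2]))
T=sel((553,-8),25,100,115); print("handle",len(T),T.mean(0) if len(T) else 0)
K=W[(abs((W[:,:2]-[549,-60])@[0.997,-0.075])<18)&(abs(W[:,1]+60)<45)&(W[:,2]>53)&(W[:,2]<62)]
if len(K)>20: l=cv2.fitLine(K[:,:2].astype(np.float32),cv2.DIST_HUBER,0,.01,.01).ravel(); print("bar",len(K),np.degrees(np.arctan2(l[1],l[0])),K.mean(0))
E
```

```text
9.45 [552.5  -8.2 288.5] [0.001 0.731 0.683 0.002] q7 [-0.44  0.37  0.47  1.74 -0.19  1.06  0.03]
cradle [340. 125.] 0.86 [ 261.3 -199.5   -0. ]
keeper_handle [353. 129.] 0.93 [ 321.9 -162.1   88. ]
keeper_handle [208. 313.] 0.73 [550.4  -4.6  88. ]
keeper_hinge [295. 312.] 0.71 [ 541.4 -118.8   51. ]
keeper_hinge [209. 315.] 0.36 [551.8 -13.7  51. ]
cap_top [261. 255.] 0.98 [491.1 -46.  116. ]
cap_top [216. 167.] 0.9 [414.5   3.8 116. ]
cap_center [211. 167.] 0.79 [408.8   5.8 102. ]
cap_center [257. 257.] 0.67 [491.1 -47.5 102. ]
9.75 [551.4  -8.2 285.5] q [-0.44  0.38  0.47  1.75 -0.19  1.06  0.03] yang -3.9 F [-0.5  0.3 -0. ]
delta tool [-41.9 -58.5  85.6]
cap 2085 ((490.4095153808594, -46.29975128173828), 25.862627029418945) 115.96964832982664
handle 185 [553.58215298  -7.47044332 109.09173216]
bar 801 87.88465 [547.24905812 -62.28206181  57.07009586]
```

View pics/w3.png

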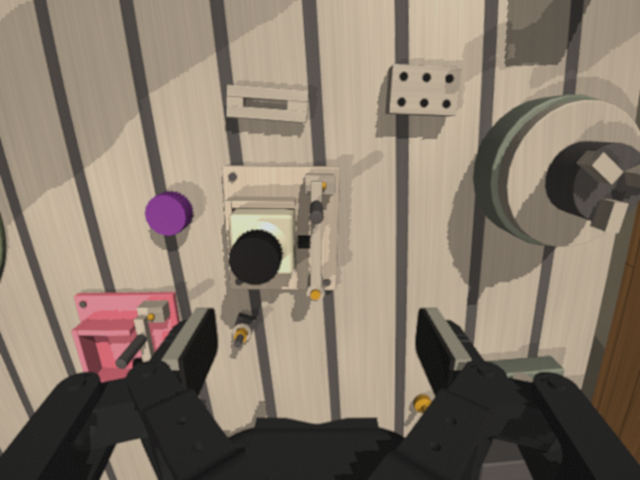

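The keeper is shut: the bar lies along the cradle with its free end in the detent at (185,320), and the handle is at its shut position. The cap is at (255,255), with the purple cap away at (214,168). Next I go over the cap.

>>> carry_out(deltas=[-14, -19.5, 20, 0, -14, -19.5, 20, 0, -14.1, -19.4, 20, 0, 0, 0, 20, 0, 0, 0, 20, 0, 0, 0, 20, 0, 0, 0, 0, 0, 0, 0, 0, 0])

```text
clock: 10.75
position: [490.8, -46.3, 166.7]
eef_rot: [0.0, 0.731, 0.683, 0.0]
wrist_force: [0.4, -0.1, 0.9]
grip_width: 0.996
finger_force: 0.0
```

```bash
python3 go.py 490.3 -46.2 79
```

```text
10.75 [490.8 -46.3 166.7] q [-0.35  0.44  0.42  2.02 -0.26  0.73  0.17] yang -3.9 F [ 0.4 -0.1  0.9]
delta tool [ 0.1 -0.5 87.7]
```

>>> carry_out(deltas=[0, -0.4, 22, 0, 0, 0, 22, 0, 0, 0, 22, 0, 0, 0, 21, 0, 0, 0, 0, 0])

```text
clock: 11.38
position: [489.9, -46.2, 79.1]
eef_rot: [-0.0, 0.731, 0.683, -0.0]
wrist_force: [0.4, 0.3, -0.2]
grip_width: 0.996
finger_force: 0.0
```

>>> carry_out(deltas=[0, 0, 0, 0, 0, 0, 0, 0, 0, 0, 0, 0, 0, 0, 0, 0], grip=45, squeeze=60)

```text
clock: 11.88
position: [490.1, -46.0, 79.7]
eef_rot: [-0.0, 0.731, 0.683, 0.0]
wrist_force: [-2.8, 0.8, 6.1]
grip_width: 0.563
finger_force: 60.9
```

```bash
python3 go.py
```

```text
11.875 [490.1 -46.   79.7] q [-0.27  0.58  0.33  2.08 -0.36  0.54  0.25] yang -3.9 F [-2.8  0.8  6.1]
```

>>> carry_out(deltas=[0, 0, 2, 0, 0, 0, 2, 0, 0, 0, 1, 0, 0, 0, 0, 0], squeeze=70)

```text
clock: 12.38
position: [490.2, -46.0, 74.9]
eef_rot: [-0.0, 0.731, 0.683, 0.0]
wrist_force: [-4.9, 0.8, 15.6]
grip_width: 0.564
finger_force: 71.8
```

```bash
python3 go.py
```

```text
12.375 [490.2 -46.   74.9] q [-0.27  0.59  0.32  2.08 -0.36  0.52  0.25] yang -3.9 F [-4.9  0.8 15.6]
```

>>> carry_out(deltas=[0, 0, 0, -0.105, 0, 0, 0, -0.105, 0, 0, 0, -0.105, 0, 0, 0, -0.105, 0, 0, 0, -0.105])

```text
clock: 13.0
position: [490.5, -45.8, 74.9]
eef_rot: [0.0, 0.527, 0.85, 0.0]
wrist_force: [-4.4, 1.6, 12.2]
grip_width: 0.557
finger_force: 71.6
```

```bash
python3 go.py; python3 -c "
from h import *
print(env.sense()['wrist_torque'].round(2))"
```

```text
13.0 [490.5 -45.8  74.9] q [-0.16  0.57  0.18  2.07 -0.2   0.51  0.62] yang 26.4 F [-4.4  1.6 12.2]
[ 0.25  0.86 -0.14]
```

>>> carry_out(deltas=[0, 0, 0, -0.105, 0, 0, 0, -0.105, 0, 0, 0, -0.105, 0, 0, 0, -0.105, 0, 0, 0, -0.105, 0, 0, 0, 0])

```text
clock: 13.75
position: [490.6, -46.0, 74.9]
eef_rot: [0.0, 0.289, 0.957, 0.0]
wrist_force: [-3.1, 0.7, 11.3]
grip_width: 0.56
finger_force: 71.4
```

```bash
python3 go.py; python3 -c "
from h import *
print(env.sense()['wrist_torque'].round(2))"
```

```text
13.75 [490.6 -46.   74.9] q [-0.05  0.56  0.04  2.07 -0.04  0.51  1.  ] yang 56.4 F [-3.1  0.7 11.3]
[0.36 0.49 0.08]
```

>>> carry_out(deltas=[0, 0, -3, 0, 0, 0, -3, 0, 0, 0, -3, 0, 0, 0, -3, 0, 0, 0, 0, 0])

```text
clock: 14.38
position: [490.1, -46.2, 86.4]
eef_rot: [0.0, 0.29, 0.957, -0.0]
wrist_force: [-0.4, 0.5, 0.3]
grip_width: 0.56
finger_force: 72.0
```

```bash
python3 go.py
```

```text
14.375 [490.1 -46.2  86.4] q [-0.06  0.54  0.04  2.06 -0.04  0.54  0.99] yang 56.3 F [-0.4  0.5  0.3]
```

>>> carry_out(deltas=[0, 0, -8, 0, 0, 0, -12, 0, 0, 0, -15, 0, 0, 0, -15, 0, 0, 0, -15, 0, 0, 0, -15, 0, 0, 0, -12, 0, 0, 0, -6, 0, 0, 0, -2, 0, 0, 0, 0, 0, 0, 0, 0, 0, 0, 0, 0, 0])

```text
clock: 15.88
position: [490.1, -46.1, 186.0]
eef_rot: [-0.0, 0.29, 0.957, -0.0]
wrist_force: [-0.1, 0.2, 0.2]
grip_width: 0.559
finger_force: 72.0
```

```bash
python3 go.py; python3 look.py w4
python3 - <<'E'
from h import *
p,D=vision.camera("side"); cv2.imwrite("pics/s4.png",cv2.resize(p[150:310,200:420],None,fx=3,fy=3))
p,_=vision.camera("scene"); cv2.imwrite("pics/c4.png",cv2.resize(p[150:350,200:420],None,fx=3,fy=3))
E
```

```text
15.875 [490.1 -46.1 186. ] q [-0.07  0.37  0.06  1.99 -0.03  0.78  0.99] yang 56.3 F [-0.1  0.2  0.2]
15.875 [490.1 -46.1 186. ] [-0.     0.29   0.957 -0.   ] q7 [-0.07  0.37  0.06  1.99 -0.03  0.78  0.99]
cradle [103.  37.] 0.82 [ 260.4 -199.4    0. ]
keeper_handle [140.  40.] 0.89 [ 322.1 -162.9   88. ]
keeper_handle [282. 403.] 0.83 [551.7  -8.6  88. ]
cap_top [ 83. 267.] 0.62 [387.4 -11.3 116. ]
cap_center [ 82. 267.] 0.86 [385.  -11.4 102. ]
```

View pics/s4.png

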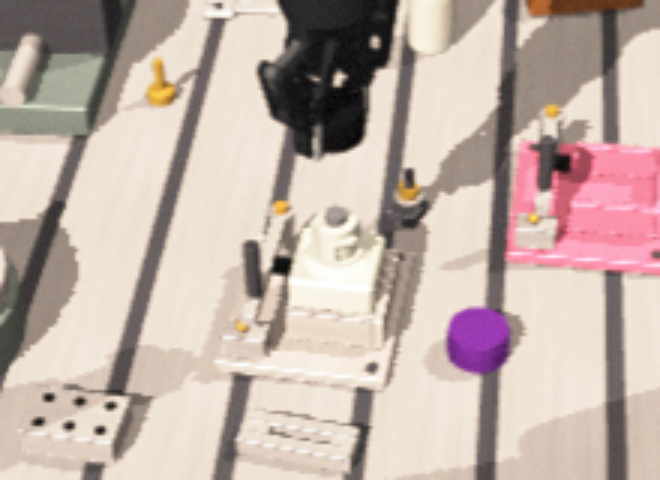

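View pics/w4.png

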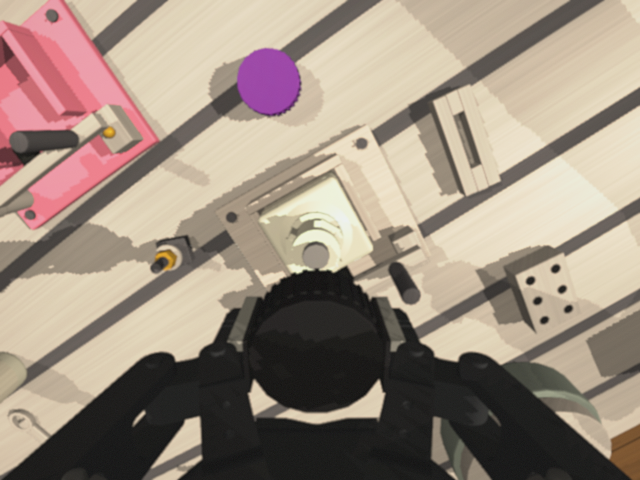

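The cap is held upright between the pads at (340,315). The bare neck is at (255,315), the bottle is seated in the shut cradle, and the bystanders are where they were. I hand it in.

```bash
python3 -c "
from plant import env
print(env.hand_in())"
```

```text
the job is handed in; nothing more can be done
None
```

The job is handed in at about 16 s of the 51 s limit: the keeper is shut against its stop, the bottle is still seated, and the gripper is holding the cap upright and still, roughly 10 cm above the bottle's mouth (height from arm readings and an estimated mouth height).

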